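Press a plug lid level and home on a tin of tubes, by turns round its rim

ROBOT

A 6-joint arm with a two-finger parallel gripper is mounted at the origin on a cart in front of the work surface, level with it; the furniture and walls round the work are solid. World frame = base frame: x ahead of the robot, y to its left, z up, the work surface at z = 0. Lengths are in m, angles in degrees, forces in N, time in s.
With the tool pointing down it reaches from about 0.25 to 0.8 m from the base axis. Payload 3.9 kg.
Tool frame: the origin (TCP) lies at the very end of the fingers, on their centre line; the grasp point (between the pads) lies 19 mm behind it; x points along the fingers, y is the direction in which the jaws open and shut, and the axes are right-handed (so a half turn about x gives the same grasp; the last joint's range is limited). The gripper opens to 85 mm and grips with 20 to 120 N. Pads are 22 mm wide; open, the fingers measure 114 mm over their backs; the gripper's body (76 mm by 85 mm) begins 54 mm behind the grasp point. The pads swing forward as they close: fully open they stand 13 mm farther back than shut.
Start: joints at [68.927, 14.897, -7.913, 67.191, 0, 90], TCP at [0.189, 0.49, 0.231] pointing down, gripper open.
Joint ranges: [-159.42, 159.42], [-47.68, 98.78], [-73.54, 78.23], [-108.79, 121.32], [-90, 84.71], [-180, 180]. Speed limits (degrees/s): [147.25, 147.25, 180, 180, 180, 180].

INTERFACE

Orientations are given as [roll, pitch, yaw] about the fixed x, y, z axes, in that order (R = Rz(yaw) Ry(pitch) Rx(roll)).
In Python, from cell import sensors, viewer, job gives the robot as it stands.
- The arm moves only by the shell command python3 -m inch 'ROWS' [FORCE]. ROWS is JSON, a list of rows, each a list of 7 numbers: the shift along the tool's x, y, z in cm, then the turn, a rotation vector about the tool's x, y, z in degrees, then the closure, from -1 (fully open) to 1 (shut). In form: [[tx, ty, tz, wx, wy, wz, gripper], ...]. A call has 1 to 5 rows; each row is the pose to reach, as a shift and turn from the pose measured when the call began, along the tool's axes at that moment; what a row does not reach only later rows make up. A row lasts 1/8 s, in which the tool goes at most 62.5 mm and 10.7 degrees, less where a joint would pass 70% of its speed; a pose out of reach is approached as far as the arm can. A call with a gripper value outside its range is refused whole. The fingers move at their own pace and stop on an object; FORCE is the grip in N (left out, the last holds). Time passes only in rows, so rows that repeat a pose let the fingers close. It gives the time, the measured TCP pose, the force and the opening at its end, in the units of the state.
- sensors.read_state(): the state, without advancing time (a new reading comes with each control period).
- viewer.snapshot(name): name is "scene" or "top"; returns a dict with "image" (420x560x3 uint8, blue, green, red), "range_z" (420x560 float32, m along the optical axis (not along the pixel's ray), 0 where there is no reading), "fovy" (degrees; the focal length in pixels is half the picture's height over the tangent of half this angle, whatever the lens; pixels are square), "cx", "cy" (the principal point, pixels), "position" and "attitude" of the camera in the world. Camera axes: x right, y up, looking along -z (the intrinsics and any distortion apply to the point x, -y, -z); pixel columns grow to the right and rows downward; lengths in m; the calibration is good to about 2 mm. A picture is of the moment at which its call begins.
- job.finish_job(): hands the job in, once; it reports no verdict.
The state is a dict: "clock": time; "joint_positions": joint angles; "qd": joint speeds; "joint_efforts": joint torques, N m; "position": TCP position; "tcp_rot": TCP orientation; "force": force on the tool from outside, world axes, zero at the start; "ft_torque": the same for the moment, N m; "gripper_width": finger opening in m.
Only numpy, scipy, OpenCV 4.12 (cv2) and the standard library are available. Lean on these libraries where they do the work, as an engineer would, in place of code of your own. Each camera call takes 0.05 s, during which the arm holds its last target. There are 200 camera calls.

TASK

Close the tin of tubes: lay the loose lid with the clear window in its mouth and let go, then press it home with the fingertips, only on the raised metal rim, a few millimetres at a time, going from side to side so that it goes down level and never cocks, until the rim sits down on the tin all the way round. Do not press on the window or so hard that the rim is crushed, keep the tin standing where it is, and leave the other things on the table alone.

Things in the scene. Friction and masses are not known exactly. Their poses are not given: they have to be found in the camera images.
- tin: round tin-plate tin, 132 mm across, 124 mm tall, cream label band with dark green lines, open at the top, packed with upright orange tubes (tops 23 mm below the mouth); loose, about 0.95 kg with its contents. Origin at the centre of its underside, z up. Lid home: lid's origin 106.2 mm, rim's top 140.2 mm above the tin's underside.
- tin_mouth (a point): centre of the mouth, level with the tin's top edge. The neck's bore is 123.6 mm across; a stiff dark seal ring in 12 arcs lines it, its top 9 to 11 mm below the edge and a little uneven. The lid pushes each arc down; it slides stiffly and stays where pushed (1.5 N an arc, 2.3 N by the welded side seam, the thin vertical strip on the tin's own +x side)
- lid: plug lid, 132 mm across, 34 mm tall, 0.12 kg: metal ring, clear window, dark ridged plug below, 120 mm across (117 mm at the lower edge). Origin: centre of its underside, z up. Raised rim 57.5 to 66 mm off the centre, top 34 mm, flange's underside 17.8 mm above the origin; pinch it across, one finger inside. Tilted over 6 degrees when pressed in, it is cocked
- lid_rim_a (a point): point on top of the lid's raised rim, mid-width, 61.7 mm from the lid's centre toward its own +x. Laid in the mouth the lid stops on the seal, about 9 mm above home. A push of about 4 to 12 N on one side of the rim sinks that side; it stays as left, the other side stays up or rises (4 mm tilts it 2 to 4 degrees). Home, the flange stops hard on the tin's edge
- lid_rim_b (a point): point on top of the lid's raised rim, in the middle of the rim's width, 61.7 mm from the lid's centre toward its own +y
- lid_rim_c (a point): point on top of the lid's raised rim, in the middle of the rim's width, 61.7 mm from the lid's centre toward its own -x
- lid_rim_d (a point): point on top of the lid's raised rim, in the middle of the rim's width, 61.7 mm from the lid's centre toward its own -y
- tape_roll: roll of brown packing tape, 96 mm across and 48 mm tall, bystander, origin at the centre of its underside
- label_roll: roll of white labels, 68 mm across and 32 mm tall, bystander, origin at the centre of its underside
- scoop: steel dosing scoop, 43x104x22 mm, bystander, origin under its middle, long axis y
- weight: brass check weight with a knob, 22 mm across and 26 mm tall, bystander, origin at the centre of its underside
- lid_rim: flat bead along the top of the lid's raised rim, 59 to 64.5 mm from the lid's centre, its top 34 mm above the lid's underside: the place to press. More than 60 N from above crushes it. Same origin and axes as the lid.
- lid_window: thin clear window in the middle of the lid, 111 mm across with its frame, its top 21.5 mm below the rim's top (12.5 mm above the lid's underside); pushed out if pressed with more than 8 N. Same origin and axes as the lid.

How it is judged (in metres and radians):
On the way, in this order (a step that is already met when the one before it is completed fails the run):
1. the lid lies in the mouth of the tin, level within 3.5 degrees and within 5 mm of its centre, its lower edge at least 4 mm below the mouth, and nothing holds it (horizontal distance between lid and tin below 0.005 m and z of lid in the frame of tin below 0.12 m and angle between lid's own z axis and vertical below 0.06 rad and contact force between the fingers and lid below 0.1 N), for 0.2 s.
2. the lid has gone half of its way down, its lower edge 13 mm below the mouth, level within 3.5 degrees (z of lid in the frame of tin below 0.111 m and angle between lid's own z axis and vertical below 0.06 rad), for 0.1 s.
At the end, for the whole second after the job is handed in: The lid is home: all four rim points stand no more than 1.5 mm above their seated height of 140.2 mm over the tin's underside, its centre within 5 mm of the tin's, the tin upright and within 50 mm of where it stood, the lid at rest (z of each of lid_rim_a, lid_rim_b, lid_rim_c, lid_rim_d in the frame of tin below 0.1417 m and horizontal distance between lid and tin below 0.005 m and angle between tin's own z axis and vertical below 0.05 rad and distance of tin from where it was at the start of the episode below 0.05 m and linear speed of lid below 0.01 m/s); the robot touches nothing.
It fails at once if the lid cocked: tilted more than 6 degrees (0.105 rad) while pressed on its rim in the mouth (horizontal distance between lid and tin below 0.012 m and z of lid in the frame of tin below 0.118 m and contact force between lid_rim and anything else above 1 N and angle between lid's own z axis and vertical above 0.105 rad).
It fails at once if the thin clear window pushed out of its frame: pressed with more than 8 N (contact force between lid_window and anything else above 8 N).
It fails at once if the rim crushed: pressed from above with more than 60 N (contact force between lid_rim and anything else above 60 N).
It fails at once if the tin tipped by more than 15 degrees (angle between tin's own z axis and vertical above 0.26 rad).
It fails at once if the tape roll, the label roll, the scoop or the brass weight pushed more than 30 mm from its place (distance of any of tape_roll, label_roll, scoop, weight from where it was at the start of the episode above 0.03 m).
It also fails if it takes over 72 s, if anything falls off the work surface, if the arm or the gripper's body presses on something with over 40 N, if the wrist force passes 120 N, or if a joint passes its speed limit or range.

## Working session

There is one attempt and no reset: what is moved stays moved. The work goes in short steps, Python scripts to look and compute and a shell command to move; the robot and the scene stay as the last step left them, time stands still between calls to the robot, and variables do not carry over. Pictures are saved under pics/ and viewed, about 8 in all and at most 12, crops included, and the job is handed in when it is done.

```bash
ls; mkdir -p pics
cat > h.py <<'E'
import numpy as np,cv2
from cell import sensors,viewer,job
from scipy.spatial.transform import Rotation as R
def snap(n,f=None):
    s=viewer.snapshot(n)
    if f: cv2.imwrite('pics/'+f,s['image'])
    return s
E
python3 - <<'E'
from h import *
for n in('scene','top'):
    s=snap(n,n+'0.png'); print(n,{k:v for k,v in s.items() if k not in('image','range_z')}); np.save(n+'0.npy',s['range_z'])
print(sensors.read_state())
a=cv2.imread('pics/scene0.png')
E
```

```text
pics
scene {'fovy': 56.29152210533792, 'cx': 280.2771302294747, 'cy': 214.27065498025468, 'position': array([ 0.01278337, -0.55924199,  0.49411119]), 'attitude': array([ 63.53951852,  -0.78698113, -45.34470309])}
top {'fovy': 48.55764348277465, 'cx': 276.70924373394035, 'cy': 201.18534120765844, 'position': array([ 0.40169071, -0.02758035,  1.05233132]), 'attitude': array([ 11.55459664,   0.29460603, -89.24608381])}
{'clock': 0.1, 'joint_positions': array([ 6.89263418e+01,  1.49320737e+01, -7.97967570e+00,  6.71913297e+01,
        1.12834927e-03,  9.00008265e+01]), 'qd': array([-2.38865464e-02, -1.02200849e-01,  1.89142726e-01,  6.29511208e-02,
       -1.34782601e-01, -6.50167387e-05]), 'joint_efforts': array([-7.80735263e-04, -4.06510127e+01,  2.54526991e+01,  1.01222142e-02,
       -1.14624982e-04, -2.52742595e-06]), 'position': array([0.18853951, 0.48929875, 0.23053856]), 'tcp_rot': array([ -90.62633242,   89.8969147 , -111.70081822]), 'force': array([-0.20925887, -0.01026437,  0.46638015]), 'ft_torque': array([-0.01231887,  0.00446955, -0.03909101]), 'gripper_width': 0.08571374351453087}
```

View pics/top0.png

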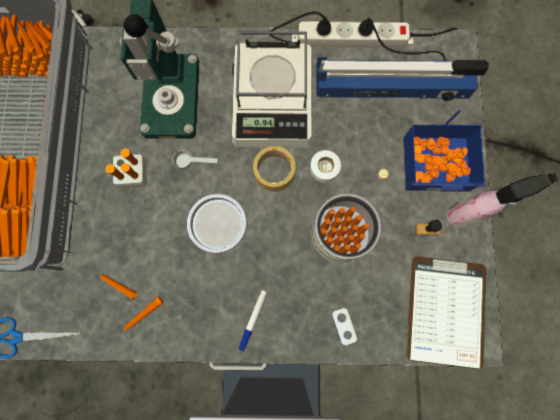

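View pics/scene0.png

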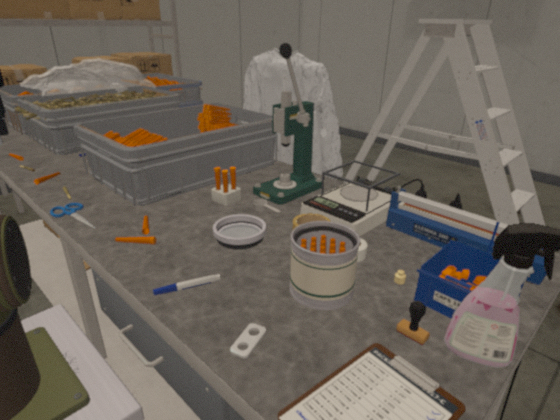

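The top view shows the lid at about (217,223) and the tin mouth at about (347,227). The tape roll is at (273,168), the label roll at (325,165), the scoop at (195,160) and the weight at (383,173). Next I fit circles to the range data.

```bash
cat >> h.py <<'E'
def cloud(s):
    z=s['range_z'];h,w=z.shape;f=h/2/np.tan(np.radians(s['fovy']/2))
    v,u=np.mgrid[:h,:w]
    p=np.stack([(u-s['cx'])/f*z,-(v-s['cy'])/f*z,-z],-1)
    P=R.from_euler('xyz',s['attitude'],degrees=True).apply(p.reshape(-1,3)).reshape(h,w,3)+s['position']
    P[z<=0]=np.nan
    return P
def circ(p,c0,r):
    from scipy.optimize import least_squares
    return least_squares(lambda q:np.hypot(*(p[:,:2]-q[:2]).T)-q[2],[*c0,r],loss='soft_l1',f_scale=.002).x
def band(P,c,r,z0,z1):
    q=P.reshape(-1,3);q=q[~np.isnan(q[:,0])]
    return q[(np.hypot(q[:,0]-c[0],q[:,1]-c[1])<r)&(q[:,2]>z0)&(q[:,2]<z1)]
E
python3 - <<'E'
from h import *
for n in('scene','top'):
    s=snap(n);P=cloud(s)
    if n=='top':
        print(*[(k,P[v,u].round(4)) for k,(u,v) in dict(lidL=(190,223),lidR=(244,223),lidc=(217,223),tinT=(347,197),tape=(258,168),lab=(315,165),wt=(383,173),scoop=(195,160),table=(270,260)).items()],sep='\n')
        cl=P[223,217,:2];ct=P[235,347,:2]
    for c,z0,z1,nm in((None,.026,.042,'lid'),(None,.114,.132,'tin')):
        # start guesses from rough geometry
        c=np.array([.40,.10]) if nm=='lid' else np.array([.41,-.17])
        b=band(P,c,.13,z0,z1)
        b=b[np.abs(b[:,2]-np.median(b[:,2]))<.006]
        for _ in range(3):
            x=circ(b,c,.062);c=x[:2];d=np.hypot(*(b[:,:2]-c).T);bb=b[(d<.075)&(d>.05)]; b=bb if len(bb)>20 else b
        print(n,nm,x.round(4),len(b),np.percentile(b[:,2],[5,50,95]).round(4))
E
```

```text
scene lid [-791.0625 -151.4356  805.9382] 146 [0.0268 0.0319 0.0341]
scene tin [-901.2429 -207.9364  925.3541] 286 [0.1151 0.121  0.1237]
('lidL', array([0.5584, 0.172 , 0.0325]))
('lidR', array([0.5595, 0.052 , 0.0353]))
('lidc', array([0.5624, 0.1149, 0.0116]))
('tinT', array([ 0.604 , -0.1648,  0.1142]))
('tape', array([0.6948, 0.0254, 0.0027]))
('lab', array([ 0.6957, -0.1056,  0.0302]))
('wt', array([ 0.6799, -0.2606,  0.0256]))
('scoop', array([0.7072, 0.1702, 0.0204]))
('table', array([ 4.816e-01, -6.000e-03, -3.000e-04]))
top lid [-1682.5841  -137.4192  1688.6981] 200 [0.0304 0.0336 0.0367]
top tin [-1254.0861  -150.9746  1263.6112] 215 [0.1166 0.1233 0.1263]
```

Run:
```python
from h import *
for n in('scene','top'):
    P=cloud(snap(n))
    for c,r,z0,z1,nm in(((.562,.112),.085,.029,.040,'lid'),((.55,-.163),.085,.118,.131,'tin'),((.695,.0),.06,.042,.054,'tape'),((.69,-.117),.045,.028,.038,'label')):
        b=band(P,c,r,z0,z1); x=circ(b,c,r-.02)
        for _ in range(3):
            d=np.hypot(*(b[:,:2]-x[:2]).T); bb=b[abs(d-x[2])<.008]; x=circ(bb,x[:2],x[2])
        d=np.hypot(*(bb[:,:2]-x[:2]).T)
        print(n,nm,x.round(4),len(bb),np.median(bb[:,2]).round(4),'std',d.std().round(4), 'az cover',np.histogram(np.arctan2(*(bb[:,:2]-x[:2]).T[::-1]),6)[0])
```

```text
scene lid [0.5562 0.1109 0.0616] 351 0.0324 std 0.0025 az cover [72 69 44 54 59 53]
scene tin [ 0.5403 -0.1654  0.0637] 478 0.1218 std 0.0013 az cover [117  74  62  92  72  61]
scene tape [ 0.6837 -0.0145  0.043 ] 152 0.0458 std 0.0034 az cover [24 26 30 28 20 24]
scene label [ 0.6814 -0.1056  0.0526] 71 0.0299 std 0.0036 az cover [10 13 15 13 15  5]
top lid [0.5593 0.1139 0.0616] 686 0.0336 std 0.0025 az cover [116 112 112 115 116 115]
top tin [ 0.5425 -0.1632  0.0637] 488 0.1234 std 0.0015 az cover [78 88 88 84 71 79]
top tape [ 0.6864 -0.0115  0.0427] 514 0.0472 std 0.0029 az cover [84 76 90 90 83 91]
top label [ 0.6958 -0.1281  0.0275] 423 0.0313 std 0.0041 az cover [69 68 74 72 69 71]
```

```bash
python3 -m inch '[[0,0,0,0,0,0,-1]]'
python3 - <<'E'
from h import *
s=sensors.read_state();print(R.from_euler('xyz',s['tcp_rot'],degrees=True).as_matrix().round(3))
E
```

```text
clock: 0.42
position: [0.1887, 0.4896, 0.2309]
tcp_rot: [-88.2, 89.9, -109.3]
force: [-0.1, -0.1, 0.7]
gripper_width: 0.0855
[[-0.     0.36   0.933]
 [-0.001  0.933 -0.36 ]
 [-1.    -0.001  0.   ]]
```

```bash
cat >> h.py <<'E'
def plan(p,ang):
    """shift(cm) and turn(deg) in tool axes from now to TCP p, pointing down, tool y at angle ang"""
    s=sensors.read_state();R0=R.from_euler('xyz',s['tcp_rot'],degrees=True)
    a=np.radians(ang);y=np.array([np.cos(a),np.sin(a),0]);x=np.array([0,0,-1.]);M=np.stack([x,y,np.cross(x,y)],1)
    print((R0.inv().apply(np.array(p)-s['position'])*100).round(2),np.degrees((R0.inv()*R.from_matrix(M)).as_rotvec()).round(1),'at',s['position'].round(4),s['clock'],s['force'].round(1))
E
python3 - <<'E'
from h import *
c=np.array([.558,.1125]);a=np.degrees(np.arctan2(c[1],c[0]));u=c/np.hypot(*c)
g=c-.0618*u;print(g,a)
plan([*g,.09],a)
E
```

```text
[0.49741898 0.10028608] 11.39876306875793
[ 14.12 -25.21  42.81] [57.5  0.   0. ] at [0.1887 0.4896 0.2309] 0.425 [-0.1 -0.1  0.7]
```

```bash
python3 -m inch '[[7,-25.2,42.8,57.5,0,0,-1],[7,-25.2,42.8,57.5,0,0,-1],[7,-25.2,42.8,57.5,0,0,-1],[7,-25.2,42.8,57.5,0,0,-1],[7,-25.2,42.8,57.5,0,0,-1]]' 40
python3 - <<'E'
from h import *
plan([.4974,.1003,.09],11.4)
E
```

```text
clock: 1.05
position: [0.3822, 0.2458, 0.1875]
tcp_rot: [64.0, 90.0, -11.1]
force: [0.8, 0.7, 0.4]
gripper_width: 0.0857
[ 9.76  7.4  17.01] [ 3.5  0.  -0. ] at [0.3822 0.2458 0.1875] 1.05 [0.8 0.7 0.4]
```

```bash
python3 -m inch '[[3,7.4,17,3.5,0,0,-1],[3,7.4,17,3.5,0,0,-1],[3,7.4,17,3.5,0,0,-1],[9.7,7.4,17,3.5,0,0,-1],[9.7,7.4,17,3.5,0,0,-1]]'
python3 - <<'E'
from h import *
plan([.4974,.1003,.021],11.4)
snap('top','t1.png');s=snap('scene'); 
i=s['image'][150:350,130:430];cv2.imwrite('pics/s1.png',cv2.resize(i,None,fx=2.6,fy=2.6))
E
```

```text
clock: 1.68
position: [0.4935, 0.0987, 0.087]
tcp_rot: [-89.2, 89.5, -167.9]
force: [-1.7, -0.7, 0.4]
gripper_width: 0.0854
[ 6.6   0.47 -0.08] [-0.1  0.   0.5] at [0.4935 0.0987 0.087 ] 1.675 [-1.7 -0.7  0.4]
```

View pics/s1.png

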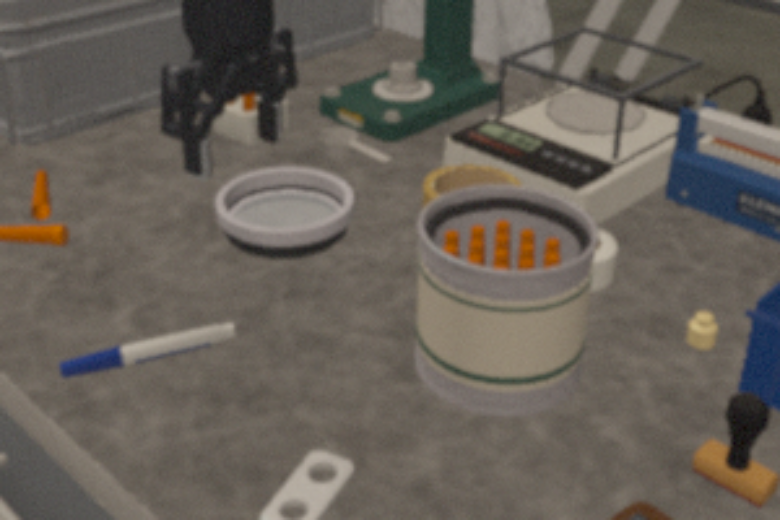

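The open fingers at about (195,150) and (270,120) straddle the near rim of the lid, and nothing is in the way. Now I lower and close.

```bash
python3 -m inch '[[3,0.45,-0.1,0,0,0.5,-1],[6.6,0.45,-0.1,0,0,0.5,-1],[6.6,0.45,-0.1,0,0,0.5,-1],[6.6,0.45,-0.1,0,0,0.5,0.3],[6.6,0.45,-0.1,0,0,0.5,0.6]]' 40; python3 -m inch '[[0,0,0,0,0,0,1],[0,0,0,0,0,0,1],[0,0,0,0,0,0,1],[0,0,0,0,0,0,1],[0,0,0,0,0,0,1]]'
python3 - <<'E'
from h import *
plan([.4974,.1003,.10],11.4)
E
```

```text
clock: 2.4
position: [0.5023, 0.103, 0.0265]
tcp_rot: [89.3, 89.4, 10.7]
force: [0.5, 0.1, 1.0]
gripper_width: 0.0517
clock: 3.02
position: [0.5024, 0.103, 0.0273]
tcp_rot: [89.8, 89.3, 11.2]
force: [-1.2, -0.2, 5.9]
gripper_width: 0.0068
[-7.28 -0.46  0.16] [ 0.   0.  -0.7] at [0.5024 0.103  0.0273] 3.025 [-1.2 -0.2  5.9]
```

```bash
python3 -m inch '[[-1,0,0,0,0,0,1],[-3,0,0,0,0,0,1],[-5,0,0,0,0,0,1],[-5,0,0,0,0,0,1]]'
python3 - <<'E'
from h import *
s=snap('scene');snap('top','t2.png')
i=s['image'][130:330,130:430];cv2.imwrite('pics/s2.png',cv2.resize(i,None,fx=2.6,fy=2.6))
E
```

```text
clock: 3.52
position: [0.5034, 0.1031, 0.0789]
tcp_rot: [89.8, 89.1, 11.2]
force: [-0.4, 0.3, -1.0]
gripper_width: 0.0073
```

View pics/s2.png

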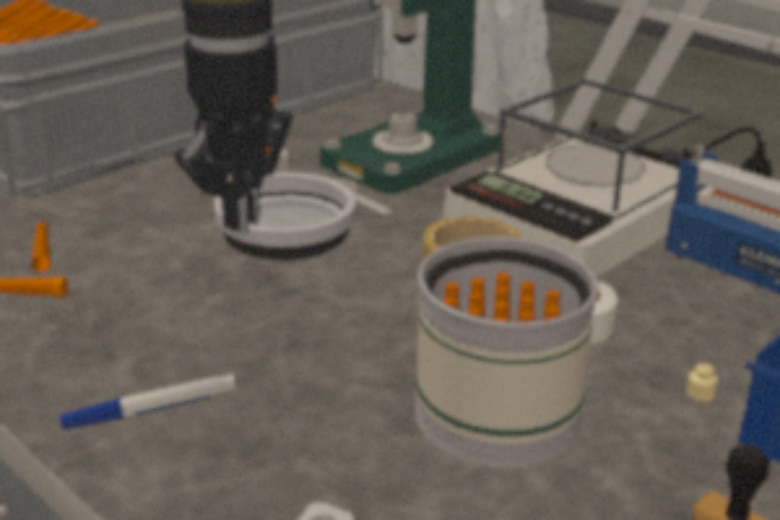

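The lid is held near-level at about (285,215), clear of the table. Next: raise it and carry it over the tin.

Run:
```python
from h import *
c=np.array([.5415,-.164]);a=np.degrees(np.arctan2(c[1],c[0]));u=c/np.hypot(*c);print(c-.0618*u,a)
plan([*(c-.0618*u),.19],a)
```

```text
[ 0.48235314 -0.14608664] -16.849588324765143
[-11.37  -6.69  24.02] [28.3 -0.2 -0.6] at [0.5017 0.1028 0.0771] 3.625 [-0.9  0.5 -1.8]
```

```bash
python3 -m inch '[[-5,0,0,0,0,-0.6,1],[-10,0,3,4,0,-0.6,1],[-11.4,-1,6,8,-0.2,-0.6,1],[-11.4,-2.4,10,12,-0.2,-0.6,1],[-11.4,-3.8,14,16,-0.2,-0.6,1]]'
python3 - <<'E'
from h import *
plan([.48235,-.1461,.19],-16.85)
E
```

```text
clock: 4.25
position: [0.4901, -0.0432, 0.1898]
tcp_rot: [-11.8, 89.9, -106.5]
force: [-0.4, 0.3, -1.3]
gripper_width: 0.0069
[-0.    0.06 10.32] [12.2  0.1  0. ] at [ 0.4901 -0.0432  0.1898] 4.25 [-0.4  0.3 -1.3]
```

```bash
python3 -m inch '[[0,0,3.5,4,0,0,1],[0,0,7,8,0,0,1],[0,0,10.3,12.2,0,0,1],[0,0,10.3,12.2,0,0,1],[0,0,10.3,12.2,0,0,1]]'; python3 -m inch '[[0,0,0,0,0,0,1],[0,0,0,0,0,0,1]]'
cat >> h.py <<'E'
def lidfit(c,zlo,zhi,r=.061,names=('scene','top')):
    out={}
    for n in names:
        P=cloud(snap(n,f"{n}_{sensors.read_state()['clock']:.2f}.png"));b=band(P,c,.075,zlo,zhi)
        d=np.hypot(*(b[:,:2]-c).T);b=b[d>.05]
        x=circ(b,c,r)
        for _ in range(4):
            d=np.hypot(*(b[:,:2]-x[:2]).T);bb=b[abs(d-x[2])<.006];x=circ(bb,x[:2],x[2])
        # plane
        A=np.c_[bb[:,:2]-x[:2],np.ones(len(bb))];k=np.ones(len(bb),bool)
        for _ in range(5):
            w=np.linalg.lstsq(A[k],bb[k,2],rcond=None)[0];e=bb[:,2]-A@w;k=abs(e)<2*e[k].std()
        print(n,'c,r',x.round(4),'z',w[2].round(4),'slope deg x,y',np.degrees(w[:2]).round(2),'n',len(bb),np.histogram(np.arctan2(*(bb[:,:2]-x[:2]).T[::-1]),6,(-np.pi,np.pi))[0])
E
python3 - <<'E'
from h import *
plan([.48235,-.1461,.19],-16.85)
lidfit(np.array([.5415,-.164]),.185,.208)
E
```

```text
clock: 4.88
position: [0.4811, -0.1454, 0.189]
tcp_rot: [-56.7, 89.9, -163.6]
force: [0.6, -0.2, -1.8]
gripper_width: 0.007
clock: 5.12
position: [0.481, -0.1445, 0.1888]
tcp_rot: [-63.9, 89.8, -170.6]
force: [0.4, 0.7, -0.6]
gripper_width: 0.0072
[-0.12  0.17  0.11] [0.1 0.1 0.1] at [ 0.481  -0.1445  0.1888] 5.125 [ 0.4  0.7 -0.6]
scene c,r [ 0.5354 -0.165   0.0618] z 0.1903 slope deg x,y [-1.26 -0.05] n 688 [233 142  83 133  27  70]
top c,r [ 0.5384 -0.1626  0.0628] z 0.1927 slope deg x,y [-1.55  1.09] n 391 [  0   0   2 162 171  56]
```

```bash
python3 - <<'E'
from h import *
plan([.4855,-.1448,.16],-16.85)
E
python3 -m inch '[[1.4,0.45,0.1,0,0,1.4,1],[2.9,0.45,0.1,0,0,1.4,1],[2.9,0.45,0.1,0,0,1.4,1],[2.9,0.45,0.1,0,0,1.4,1]]'
python3 - <<'E'
from h import *
plan([.4855,-.1448,.16],-16.85)
lidfit(np.array([.5415,-.164]),.155,.178)
E
```

```text
[ 2.9   0.42 -0.13] [0.  0.1 0.1] at [ 0.4811 -0.1448  0.189 ] 5.225 [ 0.2 -0.2 -1.1]
clock: 5.72
position: [0.4854, -0.147, 0.1605]
tcp_rot: [86.7, 88.7, -20.1]
force: [0.3, 0.0, -2.1]
gripper_width: 0.0069
[ 0.05 -0.06 -0.22] [ 0.1  0.1 -1.3] at [ 0.4854 -0.147   0.1605] 5.725 [ 0.3  0.  -2.1]
scene c,r [ 0.5394 -0.1673  0.0618] z 0.1618 slope deg x,y [ 0.25 -0.88] n 846 [259 176 123 190  27  71]
top c,r [ 0.5425 -0.1653  0.063 ] z 0.1663 slope deg x,y [-0.09  0.55] n 388 [  0   0  12 167 162  47]
```

```bash
python3 -m inch '[[0,0,-0.2,0,0,0,1],[0.3,0,-0.2,0,0,0,1],[0.6,0,-0.2,0,0,0,1],[0.9,0,-0.2,0,0,0,1],[0.9,0,-0.2,0,0,0,1]]';python3 - <<'E'
from h import *
plan([.4858,-.145,.145],-16.85)
lidfit(np.array([.5415,-.164]),.145,.168)
E
```

```text
clock: 6.45
position: [0.4862, -0.1453, 0.1513]
tcp_rot: [86.6, 88.7, -20.2]
force: [-0.3, -0.6, -1.6]
gripper_width: 0.0069
[ 0.63 -0.06 -0.02] [ 0.   0.1 -1.3] at [ 0.4862 -0.1453  0.1513] 6.45 [-0.3 -0.6 -1.6]
scene c,r [ 0.5403 -0.1658  0.0617] z 0.1521 slope deg x,y [ 0.18 -0.85] n 876 [274 181 122 193  29  77]
top c,r [ 0.5434 -0.1627  0.0624] z 0.1568 slope deg x,y [-0.27  0.72] n 369 [  0   0  13 159 153  44]
```

```bash
python3 -m inch '[[0.2,-0.05,0,0,0,0,1],[0.4,-0.05,0,0,0,0,1],[0.4,-0.05,0,0,0,0,1]]'; python3 -m inch '[[0.1,0,0,0,0,0,1],[0.2,0,0,0,0,0,1],[0.2,0,0,0,0,0,1]]'
```

```text
clock: 6.92
position: [0.486, -0.1452, 0.1475]
tcp_rot: [86.7, 88.7, -20.1]
force: [-0.2, -0.0, -0.7]
gripper_width: 0.0068
clock: 7.3
position: [0.486, -0.1453, 0.1455]
tcp_rot: [86.6, 88.7, -20.2]
force: [-1.4, 0.2, -0.0]
gripper_width: 0.0071
```

```bash
python3 -m inch '[[0.1,0,0,0,0,0,1],[0.1,0,0,0,0,0,1],[0.1,0,0,0,0,0,1]]'; python3 -m inch '[[0,0,0,0,0,0,0.6],[0,0,0,0,0,0,0.2],[0,0,0,0,0,0,-0.2],[-1,0,0,0,0,0,-0.2],[-3,0,0,0,0,0,-0.2]]';python3 -m inch '[[-3,-6,0,0,0,0,-0.2],[-3,-6,0,0,0,0,0.5],[-3,-8,0,0,0,0,1],[-3,-8,0,0,0,0,1],[-3,-8,0,0,0,0,1]]'
python3 - <<'E'
from h import *
lidfit(np.array([.5415,-.164]),.14,.16)
s=snap('scene'); i=s['image'][150:350,200:500];cv2.imwrite('pics/s3.png',cv2.resize(i,None,fx=2.6,fy=2.6))
E
```

```text
clock: 7.68
position: [0.4859, -0.1453, 0.1445]
tcp_rot: [86.3, 88.7, -20.5]
force: [-0.7, 0.2, -0.0]
gripper_width: 0.0071
clock: 8.3
position: [0.4847, -0.1449, 0.1747]
tcp_rot: [86.2, 88.8, -20.6]
force: [0.2, -0.0, 0.5]
gripper_width: 0.0518
clock: 8.93
position: [0.4087, -0.1219, 0.2032]
tcp_rot: [86.4, 88.7, -20.4]
force: [0.4, 0.4, -0.4]
gripper_width: 0.0003
scene c,r [ 0.5393 -0.1663  0.0614] z 0.1476 slope deg x,y [2.67 0.87] n 942 [179 154 135 220 146 108]
top c,r [ 0.5428 -0.1624  0.0613] z 0.1503 slope deg x,y [2.92 1.11] n 766 [ 30 172 176 146 154  88]
```

View pics/s3.png

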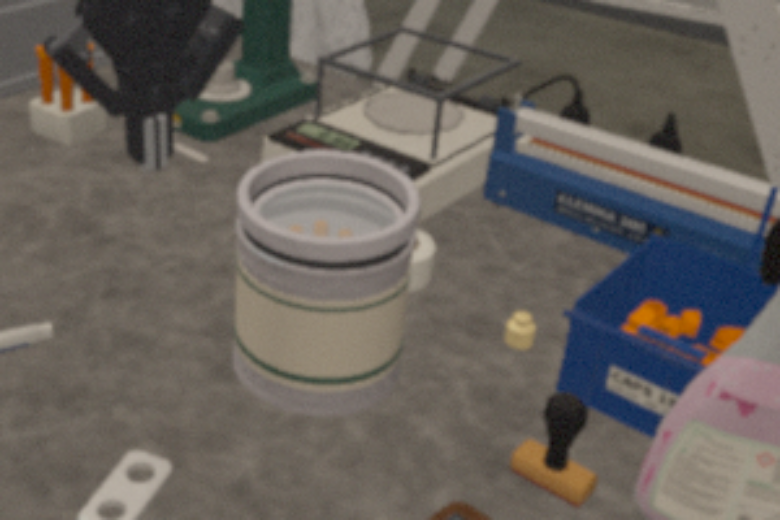

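The lid lies in the mouth with its dark plug showing at the seam. It is high on the far (+x) side, tilted by about 3° according to both cameras. That is inside 3.5° but not by much, so I start with the far side and level it.

Run:
```python
from h import *
plan([.6025,-.142,.165],-16.85)
```

```text
[ 4.2  19.08 -3.68] [ 0.   0.1 -1.3] at [ 0.4084 -0.1218  0.2029] 9.075 [0.6 0.  0.5]
```

```bash
python3 -m inch '[[2,6.4,-1.2,0,0,-1.3,1],[2,12.7,-2.4,0,0,-1.3,1],[2,19.1,-3.7,0,0,-1.3,1],[3.5,19.1,-3.7,0,0,-1.3,1],[4,19.1,-3.7,0,0,-1.3,1]]';python3 -m inch '[[0,0,0,0,0,0,1],[0,0,0,0,0,0,1]]'
python3 - <<'E'
from h import *
plan([.6025,-.142,.15],-16.85)
s=snap('scene'); i=s['image'][190:320,270:450];cv2.imwrite('pics/s4.png',cv2.resize(i,None,fx=4,fy=4,interpolation=3))
s=snap('top','t4.png')
E
```

```text
clock: 9.7
position: [0.6022, -0.1417, 0.1647]
tcp_rot: [-68.8, 89.7, -175.6]
force: [-0.8, 0.3, -0.1]
gripper_width: 0.0001
clock: 9.95
position: [0.6009, -0.1416, 0.165]
tcp_rot: [-71.1, 89.7, -177.9]
force: [-0.2, 0.5, -0.1]
gripper_width: -0.0002
[ 1.5   0.17 -0.01] [0.  0.1 0.3] at [ 0.6009 -0.1416  0.165 ] 9.95 [-0.2  0.5 -0.1]
```

View pics/s4.png

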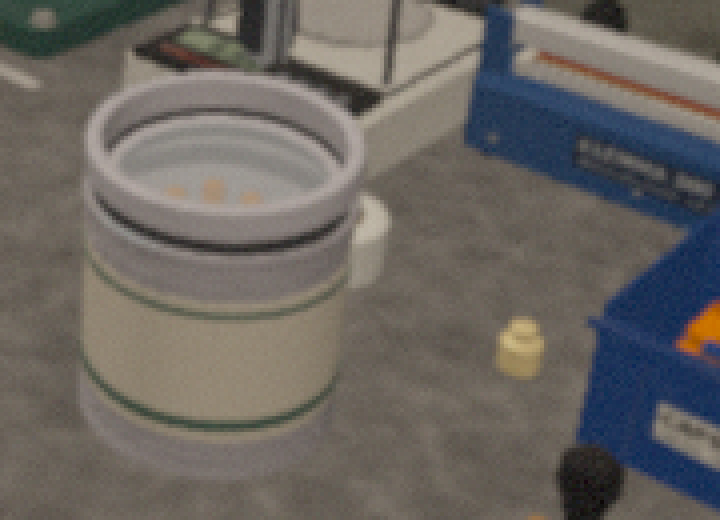

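The closed fingertips at about (265,45) hang over the far rim. I press in small steps.

```bash
python3 -m inch '[[0.6,0.15,0,0,0,0,1],[1.2,0.15,0,0,0,0,1],[1.3,0.15,0,0,0,0,1],[1.3,0.15,0,0,0,0,1]]';python3 -m inch '[[0.1,0,0,0,0,0,1],[0.2,0,0,0,0,0,1],[0.2,0,0,0,0,0,1]]'
```

```text
clock: 10.55
position: [0.6027, -0.1421, 0.1522]
tcp_rot: [-68.0, 89.7, -174.8]
force: [-1.1, 0.8, 0.8]
gripper_width: -0.0
clock: 10.92
position: [0.6027, -0.1421, 0.1501]
tcp_rot: [-68.7, 89.7, -175.5]
force: [0.2, 0.7, -0.4]
gripper_width: 0.0003
```

```bash
python3 -m inch '[[0.1,0,0,0,0,0,1],[0.2,0,0,0,0,0,1],[0.2,0,0,0,0,0,1]]';python3 -m inch '[[0.1,0,0,0,0,0,1],[0.1,0,0,0,0,0,1]]'
python3 - <<'E'
from h import *
lidfit(np.array([.5415,-.164]),.138,.156)
E
```

```text
clock: 11.3
position: [0.6028, -0.1421, 0.1483]
tcp_rot: [-67.5, 89.7, -174.3]
force: [0.1, -0.0, 1.0]
gripper_width: -0.0001
clock: 11.55
position: [0.6031, -0.1421, 0.1478]
tcp_rot: [-65.9, 89.8, -172.7]
force: [0.5, 1.0, 2.3]
gripper_width: 0.0001
scene c,r [ 0.5404 -0.1663  0.0616] z 0.1448 slope deg x,y [-0.8   0.06] n 948 [241 167 107 173 126 134]
top c,r [ 0.5415 -0.164   0.061 ] z 0.0 slope deg x,y [0. 0.] n 0 [0 0 0 0 0 0]
  ret = _var(a, axis=axis, dtype=dtype, out=out, ddof=ddof,
  arrmean = um.true_divide(arrmean, div, out=arrmean,
  ret = ret.dtype.type(ret / rcount)
```

```bash
python3 -m inch '[[-2,0,0,0,0,0,1],[-4,0,0,0,0,0,1],[-4,0,0,0,0,0,1]]'
python3 - <<'E'
from h import *
plan([.6025,-.142,.16],-16.85)
lidfit(np.array([.5415,-.164]),.14,.158)
P=cloud(snap('scene'));b=band(P,np.array([.5403,-.1654]),.075,.03,.118)
print(circ(b[np.hypot(*(b[:,:2]-[.5403,-.1654]).T)>.055],[.54,-.165],.066).round(4))
E
```

```text
clock: 12.02
position: [0.6042, -0.1424, 0.1888]
tcp_rot: [-27.3, 89.9, -134.1]
force: [0.7, 0.6, -0.0]
gripper_width: 0.0002
[ 2.88 -0.17  0.01] [0.  0.1 0. ] at [ 0.6042 -0.1424  0.1888] 12.025 [ 0.7  0.6 -0. ]
scene c,r [ 0.5402 -0.1662  0.0616] z 0.146 slope deg x,y [0.07 0.23] n 814 [193 142 108 145 113 113]
top c,r [ 0.5415 -0.164   0.061 ] z 0.0 slope deg x,y [0. 0.] n 0 [0 0 0 0 0 0]
[ 0.5416 -0.1643  0.0643]
  ret = _var(a, axis=axis, dtype=dtype, out=out, ddof=ddof,
  arrmean = um.true_divide(arrmean, div, out=arrmean,
  ret = ret.dtype.type(ret / rcount)
```

The lid is level now (about 0.2°), let go, with its rim at about 148 mm. Step 1 should be met. Next I press side to side, about 2.5 mm each time.

Run:
```python
from h import *
plan([.603,-.1814,.155],-16.85)
```

```text
[3.15 1.2  3.76] [0.  0.1 0.3] at [ 0.6026 -0.1419  0.1865] 12.175 [ 0.3 -1.1  0.4]
```

```bash
python3 -m inch '[[1,1.2,3.8,0,0,0,1],[3.1,1.2,3.8,0,0,0,1],[3.9,1.2,3.8,0,0,0,1],[4.1,1.2,3.8,0,0,0,1],[4.1,1.2,3.8,0,0,0,1]]'
python3 - <<'E'
from h import *
plan([.603,-.1814,.145],-16.85)
lidfit(np.array([.5415,-.164]),.135,.158,names=('scene',))
E
```

```text
clock: 12.8
position: [0.6026, -0.1818, 0.1457]
tcp_rot: [-65.8, 89.7, -172.6]
force: [-0.9, -0.5, 2.8]
gripper_width: 0.0001
[ 0.07  0.03 -0.05] [0.1 0.1 0.3] at [ 0.6026 -0.1818  0.1457] 12.8 [-0.9 -0.5  2.8]
scene c,r [ 0.5406 -0.1666  0.0616] z 0.1435 slope deg x,y [-1.99  0.58] n 1129 [319 186 119 188 152 165]
```

```bash
python3 -m inch '[[-2,0,0,0,0,0,1],[-2,-6,0,0,0,0,1],[-2,-12.3,0,0,0,0,1],[-1.2,-12.3,0,0,0,0,1],[-0.6,-12.3,0,0,0,0,1]]';python3 - <<'E'
from h import *
C=np.array([.544,-.1635]);u=np.array([.957,-.29])
plan([*(C-.0617*u),.145],-16.85)
E
```

```text
clock: 13.48
position: [0.4853, -0.1458, 0.1523]
tcp_rot: [-69.0, 89.7, -175.7]
force: [0.4, 0.7, 0.2]
gripper_width: 0.0001
[ 0.73 -0.04 -0.01] [0.1 0.1 0.2] at [ 0.4853 -0.1458  0.1523] 13.475 [0.4 0.7 0.2]
```

```bash
python3 -m inch '[[0.3,0,0,0,0,0,1],[0.6,0,0,0,0,0,1],[0.8,0,0,0,0,0,1],[0.8,0,0,0,0,0,1]]'
python3 - <<'E'
from h import *
plan([.544,-.1635,.145],-16.85)
lidfit(np.array([.5415,-.164]),.135,.158,names=('scene',))
E
```

```text
clock: 13.98
position: [0.4858, -0.1457, 0.1448]
tcp_rot: [-75.7, 89.7, 177.5]
force: [-2.3, 0.6, 5.3]
gripper_width: 0.0
[-0.05  6.09  0.02] [0.1 0.1 0.3] at [ 0.4858 -0.1457  0.1448] 13.975 [-2.3  0.6  5.3]
scene c,r [ 0.5382 -0.1658  0.0618] z 0.1427 slope deg x,y [ 2.31 -1.41] n 931 [225 196 141 224  39 106]
```

```bash
python3 -m inch '[[-2,0,0,0,0,0,1],[-2,3.5,3.5,0,0,0,1],[-2,6.1,6.2,0,0,0,1],[-0.9,6.1,6.2,0,0,0,1],[-0.3,6.1,6.2,0,0,0,1]]';python3 -m inch '[[0.2,0,0,0,0,0,1],[0.5,0,0,0,0,0,1],[0.5,0,0,0,0,0,1]]'
python3 - <<'E'
from h import *
plan([.544,-.1635,.145],-16.85)
lidfit(np.array([.5415,-.164]),.132,.158,names=('scene',))
E
```

```text
clock: 14.65
position: [0.5259, -0.2225, 0.1463]
tcp_rot: [-83.2, 89.6, 170.0]
force: [0.0, -1.2, 2.5]
gripper_width: -0.0002
clock: 15.02
position: [0.526, -0.223, 0.1424]
tcp_rot: [-53.8, 89.7, -160.5]
force: [-1.1, -3.7, 5.1]
gripper_width: -0.0001
[-0.28  0.01 -6.21] [0.1 0.2 0.3] at [ 0.526  -0.223   0.1424] 15.025 [-1.1 -3.7  5.1]
scene c,r [ 0.5395 -0.1673  0.0619] z 0.1408 slope deg x,y [0.9  2.32] n 857 [237 175  42  84 172 147]
```

```bash
python3 -m inch '[[-2,0,0,0,0,0,1],[-2,0,-6,0,0,0,1],[-2,0,-12.3,0,0,0,1],[-1.1,0,-12.3,0,0,0,1],[-0.5,0,-12.3,0,0,0,1]]';python3 -m inch '[[0.2,0,0,0,0,0,1],[0.5,0,0,0,0,0,1],[0.5,0,0,0,0,0,1]]'
python3 - <<'E'
from h import *
plan([.544,-.1635,.142],-16.85)
lidfit(np.array([.5415,-.164]),.132,.158,names=('scene',))
E
```

```text
clock: 15.7
position: [0.5607, -0.1038, 0.1464]
tcp_rot: [-69.1, 89.6, -175.8]
force: [-1.1, 4.0, 7.1]
gripper_width: 0.0001
clock: 16.08
position: [0.5612, -0.1037, 0.1427]
tcp_rot: [-107.0, 89.7, 146.3]
force: [0.1, 4.3, 8.1]
gripper_width: 0.0002
[0.06 0.07 6.22] [ 0.1 -0.1  0.2] at [ 0.5612 -0.1037  0.1427] 16.075 [0.1 4.3 8.1]
scene c,r [ 0.5394 -0.1675  0.0615] z 0.1398 slope deg x,y [-0.13 -0.96] n 1100 [273 201 126 184 177 139]
```

```bash
python3 -m inch '[[-2,0,0,0,0,0,1],[-2,3.5,3.5,0,0,0,1],[-2,6.2,6.2,0,0,0,1],[-0.9,6.2,6.2,0,0,0,1],[-0.2,6.2,6.2,0,0,0,1]]';python3 -m inch '[[0,0,0,0,0,0,1],[0.3,0,0,0,0,0,1],[0.3,0,0,0,0,0,1]]'
python3 - <<'E'
from h import *
plan([.544,-.1635,.141],-16.85)
lidfit(np.array([.5415,-.164]),.132,.158,names=('scene',))
E
```

```text
clock: 16.75
position: [0.6013, -0.1818, 0.143]
tcp_rot: [-100.0, 89.6, 153.2]
force: [1.7, -0.4, 5.4]
gripper_width: -0.0004
clock: 17.12
position: [0.6015, -0.1815, 0.1412]
tcp_rot: [-98.2, 89.7, 155.0]
force: [-0.3, -0.8, 4.4]
gripper_width: 0.0
[ 0.05 -6.03 -0.06] [ 0.1 -0.   0.3] at [ 0.6015 -0.1815  0.1412] 17.125 [-0.3 -0.8  4.4]
scene c,r [ 0.54   -0.1679  0.0617] z 0.1394 slope deg x,y [-1.62  0.51] n 1024 [275 173 124 158 140 154]
```

Now the near side, down to about 140.5 mm.

```bash
python3 -m inch '[[-2,0,0,0,0,0,1],[-2,-6,0,0,0,0,1],[-2,-12.2,0,0,0,0,1],[-1.2,-12.2,0,0,0,0,1],[-0.3,-12.2,0,0,0,0,1]]';python3 -m inch '[[0.1,0,0,0,0,0,1],[0.35,0,0,0,0,0,1],[0.35,0,0,0,0,0,1]]'
python3 - <<'E'
from h import *
plan([.544,-.1635,.141],-16.85)
lidfit(np.array([.5415,-.164]),.132,.158,names=('scene',))
E
```

```text
clock: 17.8
position: [0.4848, -0.1459, 0.1448]
tcp_rot: [-104.7, 89.8, 148.6]
force: [0.5, -0.0, 0.9]
gripper_width: -0.0002
clock: 18.18
position: [0.4853, -0.146, 0.1415]
tcp_rot: [-103.8, 89.7, 149.5]
force: [-3.5, 1.0, 4.3]
gripper_width: -0.0001
[ 0.03  6.13 -0.01] [ 0.1 -0.1  0.2] at [ 0.4853 -0.146   0.1415] 18.175 [-3.5  1.   4.3]
scene c,r [ 0.5391 -0.1673  0.0618] z 0.1385 slope deg x,y [ 1.33 -0.92] n 842 [213 169 128 183  38 111]
```

```bash
python3 -m inch '[[-2,0,0,0,0,0,1],[-2,3.5,3.5,0,0,0,1],[-2,6.1,6.1,0,0,0,1],[-0.9,6.1,6.1,0,0,0,1],[-0.2,6.1,6.1,0,0,0,1]]';python3 -m inch '[[0.1,0,0,0,0,0,1],[0.35,0,0,0,0,0,1],[0.35,0,0,0,0,0,1]]'; python3 -m inch '[[-2,0,0,0,0,0,1],[-2,0,-6,0,0,0,1],[-2,0,-12.3,0,0,0,1],[-1.1,0,-12.3,0,0,0,1],[-0.4,0,-12.3,0,0,0,1]]';python3 -m inch '[[0.2,0,0,0,0,0,1],[0.5,0,0,0,0,0,1],[0.5,0,0,0,0,0,1]]';python3 - <<'E'
from h import *
plan([.544,-.1635,.140],-16.85)
lidfit(np.array([.5415,-.164]),.130,.158,names=('scene',))
E
```

```text
clock: 18.85
position: [0.526, -0.2217, 0.1419]
tcp_rot: [-105.4, 89.7, 147.8]
force: [-0.3, -1.4, 3.2]
gripper_width: 0.0002
clock: 19.23
position: [0.5261, -0.2219, 0.1402]
tcp_rot: [-82.9, 89.8, 170.4]
force: [-1.4, -3.1, 8.7]
gripper_width: 0.0
clock: 19.85
position: [0.5607, -0.1033, 0.1435]
tcp_rot: [-79.0, 89.7, 174.4]
force: [-0.1, -0.3, 0.6]
gripper_width: -0.0003
clock: 20.23
position: [0.561, -0.1031, 0.1402]
tcp_rot: [-130.6, 89.8, 122.7]
force: [-1.0, 5.1, 9.7]
gripper_width: 0.0002
[0.   0.11 6.27] [ 0.2 -0.2  0.2] at [ 0.561  -0.1031  0.1402] 20.225 [-1.   5.1  9.7]
scene c,r [ 0.5396 -0.1678  0.0615] z 0.1371 slope deg x,y [-0.15 -0.74] n 1051 [252 183 116 173 194 133]
```

```bash
python3 -m inch '[[-2,0,0,0,0,0,1],[-2,3.5,3.5,0,0,0,1],[-2,6.2,6.2,0,0,0,1],[-0.9,6.2,6.2,0,0,0,1],[-0.2,6.2,6.2,0,0,0,1]]';python3 -m inch '[[0.2,0,0,0,0,0,1],[0.5,0,0,0,0,0,1],[0.5,0,0,0,0,0,1]]'; python3 -m inch '[[-2,0,0,0,0,0,1],[-2,-6,0,0,0,0,1],[-2,-12.2,0,0,0,0,1],[-1.2,-12.2,0,0,0,0,1],[-0.3,-12.2,0,0,0,0,1]]';python3 -m inch '[[0.2,0,0,0,0,0,1],[0.5,0,0,0,0,0,1],[0.5,0,0,0,0,0,1]]'
python3 - <<'E'
from h import *
plan([.544,-.1635,.140],-16.85)
lidfit(np.array([.5415,-.164]),.130,.158,names=('scene',))
E
```

```text
clock: 20.9
position: [0.6011, -0.181, 0.1405]
tcp_rot: [-117.3, 89.6, 135.9]
force: [0.1, -0.9, 4.7]
gripper_width: 0.0
clock: 21.28
position: [0.6018, -0.1811, 0.14]
tcp_rot: [-177.6, 89.9, 75.6]
force: [-3.4, 0.5, 20.8]
gripper_width: -0.0004
clock: 21.9
position: [0.4848, -0.1455, 0.143]
tcp_rot: [151.9, 89.9, 45.2]
force: [0.4, -0.0, 0.3]
gripper_width: -0.0
clock: 22.28
position: [0.4853, -0.1455, 0.1401]
tcp_rot: [144.5, 89.8, 37.8]
force: [-7.1, 1.7, 18.9]
gripper_width: -0.0003
[0.02 6.14 0.03] [ 0.1 -0.1 -0.1] at [ 0.4853 -0.1455  0.1401] 22.275 [-7.1  1.7 18.9]
scene c,r [ 0.539  -0.1671  0.0619] z 0.1363 slope deg x,y [ 0.58 -0.87] n 842 [225 164 115 177  38 123]
```

```bash
python3 -m inch '[[-2,0,0,0,0,0,1],[-2,3.5,3.5,0,0,0,1],[-2,6.1,6.1,0,0,0,1],[-0.9,6.1,6.1,0,0,0,1],[-0.2,6.1,6.1,0,0,0,1]]';python3 -m inch '[[0.2,0,0,0,0,0,1],[0.5,0,0,0,0,0,1],[0.5,0,0,0,0,0,1]]'; python3 -m inch '[[-2,0,0,0,0,0,1],[-2,0,-6,0,0,0,1],[-2,0,-12.3,0,0,0,1],[-1.1,0,-12.3,0,0,0,1],[-0.4,0,-12.3,0,0,0,1]]';python3 -m inch '[[0.2,0,0,0,0,0,1],[0.6,0,0,0,0,0,1],[0.6,0,0,0,0,0,1]]'
```

```text
clock: 22.95
position: [0.526, -0.2212, 0.1407]
tcp_rot: [-175.1, 89.8, 78.2]
force: [0.5, 1.3, -0.6]
gripper_width: 0.0
clock: 23.32
position: [0.5262, -0.2213, 0.1399]
tcp_rot: [101.4, 89.8, -5.3]
force: [-6.9, 1.0, 22.6]
gripper_width: 0.0
clock: 23.95
position: [0.5606, -0.1025, 0.1432]
tcp_rot: [91.2, 89.9, -15.4]
force: [0.2, -0.4, 0.4]
gripper_width: 0.0002
clock: 24.32
position: [0.5598, -0.1031, 0.14]
tcp_rot: [116.0, 89.8, 9.3]
force: [-6.8, 3.2, 18.0]
gripper_width: -0.0002
```

```bash
python3 -m inch '[[-2,0,0,0,0,0,1],[-2,3.5,3.5,0,0,0,1],[-2,6.2,6.2,0,0,0,1],[-0.9,6.2,6.2,0,0,0,1],[-0.2,6.2,6.2,0,0,0,1]]';python3 -m inch '[[0.2,0,0,0,0,0,1],[0.4,0,0,0,0,0,1]]'; python3 -m inch '[[-2,0,0,0,0,0,1],[-2,-6,0,0,0,0,1],[-2,-12.2,0,0,0,0,1],[-1.2,-12.2,0,0,0,0,1],[-0.3,-12.2,0,0,0,0,1]]';python3 -m inch '[[0.2,0,0,0,0,0,1],[0.5,0,0,0,0,0,1],[0.5,0,0,0,0,0,1]]'; python3 -m inch '[[-3,0,0,0,0,0,1],[-6,-2,0,0,0,0,1],[-8,-8,0,0,0,0,1],[-8,-12,0,0,0,0,1],[-8,-12,0,0,0,0,1]]'
python3 - <<'E'
from h import *
lidfit(np.array([.5415,-.164]),.130,.152)
s=snap('scene'); i=s['image'][190:320,270:450];cv2.imwrite('pics/s9.png',cv2.resize(i,None,fx=4,fy=4,interpolation=3))
for n in ('scene','top'):
    P=cloud(snap(n))
    for c,r,z0,z1,nm in(((.686,-.0125),.06,.042,.054,'tape'),((.694,-.127),.045,.028,.038,'label')):
        b=band(P,c,r,z0,z1);print(n,nm,circ(b,c,r-.02).round(4))
E
```

```text
clock: 24.95
position: [0.6, -0.1808, 0.1408]
tcp_rot: [170.3, 89.9, 63.5]
force: [0.1, 0.2, -0.7]
gripper_width: -0.0001
clock: 25.2
position: [0.6005, -0.1808, 0.14]
tcp_rot: [105.0, 89.7, -1.8]
force: [-3.7, 0.7, 20.2]
gripper_width: -0.0
clock: 25.82
position: [0.4836, -0.1451, 0.1425]
tcp_rot: [102.8, 89.7, -3.9]
force: [0.3, -0.1, 0.8]
gripper_width: 0.0001
clock: 26.2
position: [0.4845, -0.1452, 0.14]
tcp_rot: [101.6, 89.6, -5.1]
force: [-5.8, 2.2, 20.0]
gripper_width: 0.0001
clock: 26.82
position: [0.3675, -0.1101, 0.2196]
tcp_rot: [102.7, 89.6, -4.0]
force: [1.0, -0.4, -0.5]
gripper_width: -0.0002
scene c,r [ 0.5391 -0.1677  0.0616] z 0.137 slope deg x,y [0.18 0.06] n 930 [227 158 121 170 128 126]
top c,r [ 0.5426 -0.1637  0.0615] z 0.1399 slope deg x,y [-0.01  0.05] n 944 [150 163 172 147 153 159]
scene tape [ 0.683  -0.0221  0.0501]
scene label [ 0.6853 -0.112   0.0469]
top tape [ 0.6861 -0.0117  0.0428]
top label [ 0.6961 -0.1286  0.0275]
```

View pics/s9.png

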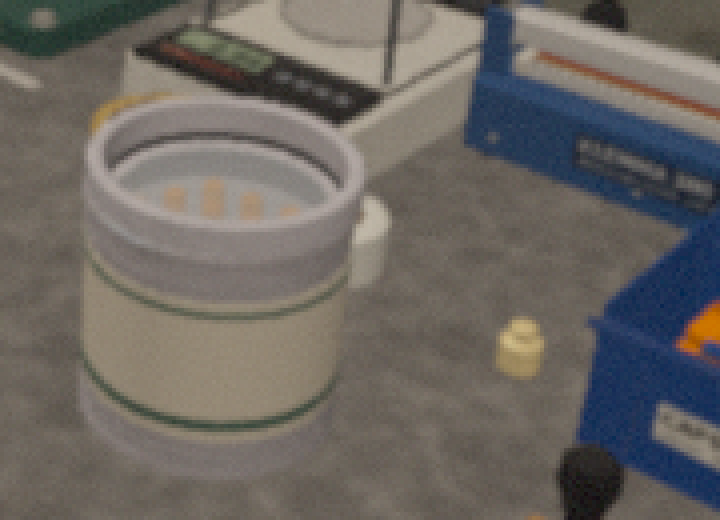

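The rim sits down all round at about (225,165): the dark gap under the flange has closed and the lid is level. The top camera puts the rim at 139.9 mm with a slope under 0.1°. The tin and the bystanders haven't moved, and the arm is clear.

Run:
```python
from h import *
print(job.finish_job())
```

```text
the job is handed in; nothing more can be done
None
```

The lid is home on the tin, and I handed the job in at about 27 s. I laid the lid in the mouth and let go. Then I pressed it down on the rim only, a few millimetres at a time from side to side. On the last round each of the four sides stopped hard at a fingertip height of about 140 mm, with 18–23 N on the rim.

- **Lid seated:** the top camera puts the rim at 139.9 mm (seated height 140.2 mm), with a slope under 0.1° and the lid centred to about 1 mm. The last picture shows no gap under the flange on the sides in view.
- **Scene camera:** it read the rim at 137.0 mm with a slope of about 0.2°. It also read the bare tin's edge about 2 mm low at the start, which accounts for most of that. It put the lid about 2.6 mm from its own first reading of the tin's centre.
- **Tilt:** just after letting go, the lid lay at about 3.0°, close to the 3.5° limit for step 1. A light push on the high side levelled it before any deeper pressing. The largest tilt I measured while pressing was about 2.7°, but I only measured between presses, so step 1 and the cocking limit rest on those readings.
- **Other things:** the tape roll and label roll are where they were by the top camera. The scene camera's fits on the two rolls were too poor to use. In the last picture the tin and brass weight look unmoved. I did not measure the scoop again.

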